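# Start up the ring-welding turntable

## Robot

A 7-joint arm with a two-finger parallel gripper is mounted at the origin on the work surface. World frame = base frame: x ahead of the robot, y to its left, z up, the work surface at z = 0. Lengths are in m, angles in rad, forces in N, time in s.
With the tool pointing down it reaches from about 0.4 to 0.925 m from the base axis. Payload 5.6 kg.
Tool frame: the origin (TCP) lies on the centre line of the jaws, within the pads' length; the fingertips stand 25 mm ahead of it and the grasp point (between the pads) lies 6 mm ahead of it; z points along the fingers, y is the line along which they close (so a half turn about z gives the same grasp; the last joint's range is limited). The gripper opens to 85 mm and grips with 20 to 120 N. Pads are 22 mm wide; open, the fingers measure 114 mm over their backs; the gripper's body (76 mm by 85 mm) begins 54 mm behind the grasp point. The pads swing forward as they close: fully open they stand 13 mm farther back than shut.
Start: joints at [-1.197, 0.468, -0.012, 1.603, 0.006, 1.071, -0.056], TCP at [0.263, 0.594, 0.256] pointing down, gripper open.
Joint ranges: [-2.53, 2.53], [-0.31, 2.02], [-1.57, 1.55], [0.28, 2.44], [-1.29, 4.43], [0.15, 1.84], [-2.92, 2.92]. Speed limits (rad/s): [2.57, 2.57, 3.14, 3.14, 3.14, 3.14, 3.14].

## Interface

Orientations are given as a unit quaternion [x, y, z, w].
In Python, from cell import sense, get_image, sign_off, spot_in gives the robot as it stands.
- The arm moves only by the tool carry_out, never from a script. Its arguments are lists of equal length, an entry for each row: "xyz": the shift along the world's x, y, z in units of 40 mm (1.0 is 40 mm), a list of three; "dr": the turn, a rotation vector about the world's x, y, z in units of 8 degrees (1.0 is 8 degrees), a list of three; "claw": the finger opening in mm, from 0 to 85.4. In form: {"xyz": [[dx, dy, dz], ...], "dr": [[rx, ry, rz], ...], "claw": [claw, ...]}. A call has 1 to 5 rows; each row is the pose to reach, as a shift and turn from the pose commanded when the call began; what a row does not reach only later rows make up. A row lasts 1/8 s, in which the tool goes at most 62.5 mm and 10.7 degrees, less where a joint would pass 70% of its speed; a pose out of reach is approached as far as the arm can. A call with a gripper value outside its range is refused whole. The fingers move at their own pace and stop on an object; "newtons" is the grip in N (left out, the last holds). Time passes only in rows, so rows that repeat a pose let the fingers close. It gives the time, the measured TCP pose, the force and the opening at its end, in the units of the state.
- sense(): the state, without advancing time (a new reading comes with each control period).
- get_image(name): name is "side" or "top" or "wrist"; returns a dict with "img" (420x560x3 uint8, red, green, blue), "range_z" (420x560 float32, m along the optical axis (not along the pixel's ray), 0 where there is no reading), "fx", "fy", "cx", "cy" (pixels), "R" (3x3) and "t" (3): a world point X has camera coordinates R X + t. Camera axes: x right, y down, z forward; pixel columns grow to the right and rows downward; lengths in m; the calibration is good to about 2 mm. A picture is of the moment at which its call begins.
- sign_off(): hands the job in, once; it reports no verdict.
Trained networks look in a picture, given as the dict that the camera call returned (one of the last four; its "shot" number tells which), for a name from the list of things; names that differ only in an ending like _2 or _b are one class to them, and where a whole thing is asked for, a point or a joint stands for the part that bears it (a point fixed in the world has none). Each returns a list of dicts, best first, with "confidence" (0 to 1); they miss things now and then, are a little off and sometimes report something else, mostly with a low value. They report only what shows in the picture. A call takes as long as a camera call.
- spot_in(picture, target): "bbox" ([left, top, right, bottom] in pixels, round what is visible of it).
The state is a dict: "t": time; "qpos": joint angles; "qvel": joint speeds; "joint_torque": joint torques, N m; "eef_pos": TCP position; "eef_rot": TCP orientation; "wrist_force": force on the tool from outside, world axes, zero at the start; "moment": the same for the moment, N m; "width": finger opening in m.
Only numpy, scipy, OpenCV 4.12 (cv2) and the standard library are available. Lean on these libraries where they do the work, as an engineer would, in place of code of your own. Each camera call takes 0.05 s, during which the arm holds its last target. There are 200 camera calls.

## Task

Get the turntable station running for the next ring: switch the fume extraction on by pressing down the raised end of its rocker switch, then push the gas box's push-pull knob fully in, then press the small round start button on the sloping turntable desk all the way in and let it spring back. Use light fingertip presses only, leave the mushroom stop button next to it unpressed, and do not lift or shift the two boxes, the desk, or the rings, round blanks and grinder lying on the bench.

Things in the scene. Friction and masses are not known exactly. Their poses are not given: they have to be found in the camera images.
- extraction_box: Fume-extraction switch box: grey plastic box 84 x 72 x 44 mm standing on a dark steel foot plate 124 x 90 x 6 mm, loose on the bench, 0.75 kg. One wide off-white rocker fills most of its top. Origin: centre of the foot plate's underside; z up; x along the box's longer side, pointing roughly away from the robot.
- rocker (a joint): Rocker angle, rad. 0 = off: its +x end (farther from the robot, marked by a thin grey bar) stands up. 0.30 = on: that end is down, the other up. Pivot along the box's y axis, 58 mm above the bench over the box's origin. Paddle 48 mm (box x) by 46 mm, 8 mm thick. Stays where it is left; takes about 4 N at rocker_pad. Starts 0 to 0.03.
- rocker_pad (a point): The spot to press: on the rocker's upper face near its raised +x end, 16 mm from the pivot, 8 mm in from the end. About 64 mm above the bench when off, 5 mm lower when on; the box's top beside the rocker is 53 mm high.
- gas_box: Gas switch box: grey plastic box 80 x 80 x 46 mm on a dark steel foot plate 120 x 90 x 6 mm, loose on the bench, 0.75 kg. One black push-pull knob with a 40 mm round head on a thin 20 mm neck stands in an aluminium collar in the middle of its top. Origin: centre of the foot plate's underside; z up.
- gas_knob (a joint): How far the push-pull knob is pushed in, m. 0 = pulled out (gas off), 0.008 = fully in (gas on, end stop). Moves straight down, takes about 4 N and stays where it is left. Starts 0 to 1 mm in.
- gas_knob_top (a point): Centre of the knob's nearly flat upper face (radius 17 mm), 81 mm above the bench when out and 73 mm when in.
- desk: Turntable control desk: grey steel, 139 mm deep (x) by 200 mm wide (y), loose, 1.6 kg. Its top slopes 15 degrees to the robot, 50 mm high at the near edge, 85 mm at the far edge. Across it from the robot's left (+y): 42 mm speed dial, start button in the middle, mushroom stop button on the right, 65 mm between centres. Origin: under the middle of the slope, at bench level; x away from the robot.
- start_button (a joint): How far the start button is pressed, m: 0 = out, 0.005 = fully in. Springs back by itself; 1.5 N to start, 5 N fully in. Moves at right angles to the sloping panel.
- start_button_top (a point): Centre of the start button's flat upper face: black round cap 24 mm in diameter in a 30 mm aluminium collar, standing 9 mm above the collar and 13 mm above the panel, about 80 mm above the bench. It can be pressed straight down.
- stop_button (a joint): How far the stop button is pressed, m: 0 = out, 0.005 = fully in; springs back, 3 to 10 N. To be left alone.
- stop_button_top (a point): Top centre of the stop button: black mushroom head 40 mm in diameter standing 28 mm above the panel, about 95 mm above the bench.
- ring_low: Lower of two dark steel rings stacked on the bench, 100 mm outside diameter, 30 mm tall, 4 mm wall, 0.25 kg. Origin: centre of the underside.
- ring_top: Upper ring of the stack, the same size; its top is 60 mm above the bench. Origin: centre of the underside.
- blanks: Pile of round dark steel blanks, 110 mm in diameter, 24 mm tall. Origin: centre of the underside.
- grinder: Cordless angle grinder lying on its disc, about 345 mm long, 63 mm tall, with a side handle near the disc. Its x axis runs along the body from the 125 mm disc (105 mm to -x of the origin) to the black battery (150 mm to +x). Origin: under the body, at bench level.

How it is judged:
On the way, in this order (a step that is already met when the one before it is completed fails the run):
1. the rocker's raised end is pressed down (extraction on) (value of joint rocker above 0.24 rad), for 0.1 s.
2. the gas knob is pushed in (value of joint gas_knob above 0.0065 m), for 0.1 s.
3. the start button is pressed in with the fingers (value of joint start_button above 0.0035 m and contact force between the fingers and desk above 0.5 N), for 0.05 s.
At the end, for the whole second after the job is handed in: The rocker is on (past 0.24 of 0.30 rad), the gas knob is in (past 6.5 of 8 mm), the start and stop buttons are out again (within 1 mm), the boxes and the desk are at rest, and they, the rings, the blanks and the grinder are within 20 mm of where they stood (value of joint rocker above 0.24 rad and value of joint gas_knob above 0.0065 m and value of joint each of start_button, stop_button below 0.001 m and distance of each of extraction_box, gas_box, desk, ring_low, ring_top, blanks, grinder from where it was at the start of the episode below 0.02 m and linear speed of each of extraction_box, gas_box, desk below 0.02 m/s); the robot touches nothing.
It fails at once if out of order: the gas knob is pushed in before the extraction is on, or start is pressed before the extraction and the gas are on ((value of joint gas_knob above 0.004 m and value of joint rocker below 0.15 rad) or (value of joint start_button above 0.0025 m and (value of joint rocker below 0.2 rad or value of joint gas_knob below 0.005 m))).
It fails at once if the stop button is pressed (value of joint stop_button above 0.002 m).
It fails at once if a box or the desk is pressed hard (over 35 N) (contact force between any of the fingers, the arm and extraction_box above 35 N or contact force between any of the fingers, the arm and gas_box above 35 N or contact force between any of the fingers, the arm and desk above 35 N).
It fails at once if a box or the desk is lifted by 8 mm, tipped by 0.1 rad or shifted by 20 mm (height (world z) of any of extraction_box, gas_box, desk above 0.008 m or angle between any of extraction_box, gas_box, desk's own z axis and vertical above 0.1 rad or distance of any of extraction_box, gas_box, desk from where it was at the start of the episode above 0.02 m).
It fails at once if a ring, the blanks or the grinder is moved by over 20 mm (distance of any of ring_low, ring_top, blanks, grinder from where it was at the start of the episode above 0.02 m).
It also fails if it takes over 58 s, if anything falls off the work surface, if the arm or the gripper's body presses on something with over 40 N, if the wrist force passes 120 N, or if a joint passes its speed limit or range.

## Working session

There is one attempt and no reset: what is moved stays moved. The work goes in short steps, Python scripts to look and compute and a tool call to move; the robot and the scene stay as the last step left them, time stands still between calls to the robot, and variables do not carry over. Pictures are saved under pics/ and viewed, on a budget of 10 in all, crops included, one or two more only if the job needs it, and the job is handed in when it is done.

Besides the shell and the picture viewer there is one more tool, called after "Request:" by a JSON object that holds its "name" and its "arguments". carry_out: Moves the arm, as the interface text tells. Its arguments: {"type":"object","properties":{"xyz":{"type":"array"},"dr":{"type":"array"},"claw":{"type":"array"},"newtons":{"type":"number"}},"required":["xyz","dr","claw"]}

```bash
mkdir -p pics; cat > h.py <<'E'
import numpy as np, cv2
from cell import sense, get_image, sign_off, spot_in
def world(p,u,v,z=None):
    z=p["range_z"][int(round(v)),int(round(u))] if z is None else z
    c=np.stack([(u-p["cx"])/p["fx"]*z,(v-p["cy"])/p["fy"]*z,z*np.ones_like(u,dtype=float)],-1)
    return (c-p["t"])@np.array(p["R"])
def cloud(p):
    v,u=np.mgrid[0:420,0:560]
    return world(p,u.astype(float),v.astype(float),p["range_z"].astype(float))
def save(p,n): cv2.imwrite("pics/"+n,p["img"][:,:,::-1])
E
python3 - <<'E'
from h import *
s=sense();print(s["t"],s["eef_pos"],s["eef_rot"],s["width"])
P={n:get_image(n) for n in("top","side")}
cv2.imwrite("pics/a.png",cv2.resize(np.vstack([P[n]["img"] for n in P])[:,:,::-1],None,fx=.71,fy=.71))
for n,p in P.items():
    C=cloud(p)
    for t in["extraction_box","rocker","gas_box","gas_knob","desk","start_button","stop_button"]:
        for d in spot_in(p,t)[:2]:
            l,a,r,b=d["bbox"];print(n,t,round(d["confidence"],2),np.round(d["bbox"]),np.round(C[int((a+b)/2),int((l+r)/2)],3))
E
```

```text
0.0 [0.26299054 0.59384628 0.2553289 ] [ 2.06905100e-01  9.78360597e-01 -8.99444612e-04 -1.15847083e-04] 0.08519043555451992
top extraction_box 0.68 [241. 179. 288. 229.] [0.578 0.007 0.06 ]
top extraction_box 0.43 [145. 196. 182. 246.] [0.521 0.277 0.054]
top rocker 0.75 [250. 190. 272. 208.] [0.592 0.016 0.059]
top rocker 0.4 [149. 206. 166. 220.] [0.538 0.289 0.077]
top gas_box 0.88 [143. 197. 180. 246.] [0.518 0.278 0.07 ]
top gas_box 0.59 [331. 207. 411. 260.] [ 0.508 -0.277  0.08 ]
top gas_knob 0.48 [151. 208. 166. 218.] [0.537 0.285 0.079]
top desk 0.72 [330. 207. 412. 259.] [ 0.508 -0.277  0.08 ]
top start_button 0.54 [228. 278. 229. 284.] [0.369 0.092 0.049]
top start_button 0.49 [369. 232. 380. 237.] [ 0.506 -0.286  0.078]
top stop_button 0.55 [391. 229. 410. 242.] [ 0.504 -0.349  0.094]
side extraction_box 0.87 [236. 222. 289. 265.] [0.594 0.056 0.047]
side extraction_box 0.73 [302. 154. 310. 162.] [ 0.507 -0.299  0.073]
side gas_box 0.57 [245. 306. 304. 362.] [0.535 0.315 0.051]
side gas_knob 0.73 [267. 312. 287. 328.] [0.53  0.303 0.079]
side gas_knob 0.43 [331. 242. 368. 276.] [0.379 0.096 0.058]
side desk 0.75 [273. 142. 325. 203.] [ 0.52  -0.21   0.083]
side desk 0.27 [329. 242. 369. 275.] [0.379 0.093 0.058]
```

View pics/a.png

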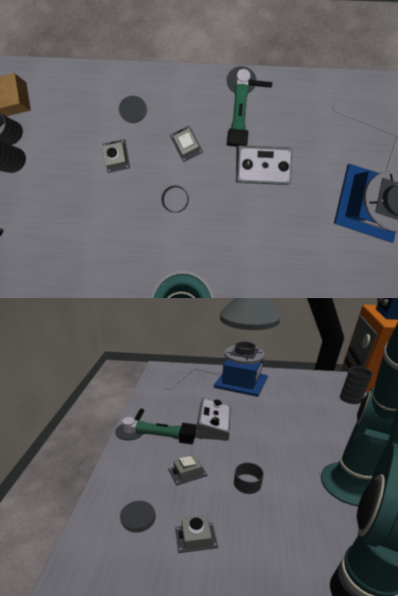

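The top picture (shrunk 0.71×) shows the gas box at (115,155), the rocker box at (186,143), the desk at (265,165) and the ring at (175,198). The grinder lies between the rocker box and the desk, at (240,110). Next I'll measure with depth.

```bash
cat > m.py <<'E'
from h import *
import sys
def meas(p):
    C=cloud(p);ok=p["range_z"]>0;I=p["img"].astype(int)
    def near(c,r,lo,hi): return ok&(np.hypot(C[...,0]-c[0],C[...,1]-c[1])<r)&(C[...,2]>lo)&(C[...,2]<hi)
    for n,c,r,lo,hi in[("knob",(.535,.287),.05,.070,.1),("exbox+plate",(.585,.01),.09,.003,.08),("exbox",(.585,.01),.06,.045,.08),("start",(.507,-.284),.025,.070,.1),("stop",(.504,-.349),.03,.086,.11)]:
        m=near(c,r,lo,hi)
        if m.sum()<5: print(n,"none");continue
        q=C[m];rect=cv2.minAreaRect(q[:,:2].astype(np.float32)*1000)
        print(n,m.sum(),"med",np.round(np.median(q,0),4),"rect",np.round(rect[0],1),np.round(rect[1],1),round(rect[2],1))
    m=near((.585,.01),.05,.05,.08)&(I.min(-1)>170)
    if m.sum()>10:
        q=C[m];r=cv2.minAreaRect(q[:,:2].astype(np.float32)*1000);A=np.c_[q[:,:2]-q[:,:2].mean(0),np.ones(len(q))]
        print("white",m.sum(),np.round(q.mean(0),4),r,np.linalg.lstsq(A,q[:,2],rcond=None)[0])
if __name__=="__main__":
    for n in sys.argv[1:]:
        p=get_image(n);print(n);meas(p);save(p,n+"_m.png")
    s=sense();print(s["t"],s["eef_pos"],s["wrist_force"])
E
python3 m.py top side
```

```text
top
knob 173 med [0.5321 0.2882 0.0784] rect [533.  289.1] [38.7 37.2] 47.8
exbox+plate 1381 med [0.5849 0.014  0.0475] rect [587.2   9.9] [169.1 170.6] 27.8
exbox 759 med [0.5921 0.0154 0.0528] rect [594.2  15.6] [84.2 71.9] 29.6
start 124 med [ 0.5139 -0.2827  0.0761] rect [ 516.5 -283.2] [33.1 34.5] 46.4
stop 156 med [ 0.5073 -0.347   0.0917] rect [ 507.5 -348. ] [35.9 36.8] 60.5
white 259 [0.5958 0.0149 0.0613] ((596.248046875, 14.179122924804688), (44.601924896240234, 43.6561164855957), 29.192724227905273) [0.11053046 0.07935375 0.06132134]
side
knob 254 med [0.5328 0.2943 0.0772] rect [533.2 291.8] [37.7 36.2] 14.0
exbox+plate 1307 med [0.5937 0.0376 0.0419] rect [593.4  18.5] [124.4  88.9] 28.3
exbox 604 med [0.5933 0.0259 0.0511] rect [593.9  19.3] [84.6 73.2] 29.4
start 45 med [ 0.5116 -0.2808  0.076 ] rect [ 513.8 -281.3] [33.3 25.7] 1.9
stop 54 med [ 0.5098 -0.3423  0.089 ] rect [ 507.7 -345.2] [32.9 31.4] 13.7
0.9 [0.26316885 0.59436732 0.25633412] [-0.40580168  0.12198036 -0.31162203]
```

Request:
{"name": "carry_out", "arguments": {"xyz": [[1,-1.2,0],[2,-2.4,0],[3,-3.6,0],[4,-4.8,0],[5,-6,0]], "dr": [[0,0,0],[0,0,0],[0,0,0],[0,0,0],[0,0,0]], "claw": [0,0,0,0,0]}}

```text
t: 1.52
eef_pos: [0.4643, 0.3527, 0.2566]
eef_rot: [0.207, 0.978, 0.0, 0.0]
wrist_force: [0.9, 0.3, 0.8]
width: 0.0001
```

Request:
{"name": "carry_out", "arguments": {"xyz": [[0.6,-1.3,0],[1.2,-2.6,0],[1.8,-3.9,0],[2.4,-5.2,0],[3.0,-6.5,-0.5]], "dr": [[0,0,1.3],[0,0,2.6],[0,0,3.9],[0,0,5.2],[0,0,6.6]], "claw": [0,0,0,0,0]}}

```text
t: 2.15
eef_pos: [0.584, 0.0953, 0.2387]
eef_rot: [-0.242, 0.97, 0.0, 0.002]
wrist_force: [1.4, 1.3, -0.5]
width: -0.0
```

Request:
{"name": "carry_out", "arguments": {"xyz": [[0.35,-0.8,-0.5],[0.7,-1.65,-1],[0.7,-1.65,-1.5],[0.7,-1.65,-1.5]], "dr": [[0,0,0],[0,0,0],[0,0,0],[0,0,0]], "claw": [0,0,0,0]}}

```text
t: 2.65
eef_pos: [0.6092, 0.0303, 0.1756]
eef_rot: [-0.239, 0.971, 0.0, -0.002]
wrist_force: [-0.1, 1.0, -0.3]
width: 0.0
```

```bash
python3 m.py wrist; python3 -c "
from h import *
p=get_image('wrist');C=cloud(p);print(spot_in(p,'rocker')[:2]);print(sense()['qpos'],sense()['eef_rot'])"
```

```text
wrist
knob none
exbox+plate 15865 med [0.5835 0.0113 0.0495] rect [595.   15.1] [124.3  90. ] 29.9
exbox 11276 med [0.5903 0.0134 0.0521] rect [594.7  15.1] [84.  71.8] 29.8
start none
stop none
white 4302 [0.5935 0.0142 0.0608] ((594.1323852539062, 14.456092834472656), (45.80280685424805, 44.13603591918945), 30.031558990478516) [0.12700567 0.07484762 0.06081984]
2.7 [0.60995141 0.03093944 0.17681043] [ 0.00296862 -0.20326005 -0.54406469]
[{'bbox': [229.8, 152.2, 303.2, 220.5], 'confidence': 0.71}]
[-0.14420577  0.48807829  0.05016658  1.77043447 -0.03091507  0.88234603
  1.97435401] [-2.39565296e-01  9.70879953e-01  7.04154962e-05  7.62219573e-04]
```

View pics/wrist_m.png

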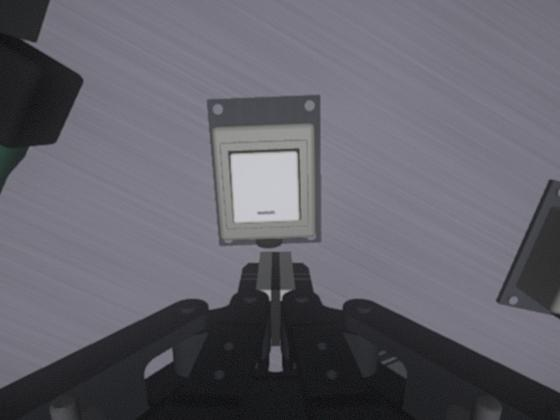

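The picture shows the rocker at (265,187) with its raised-end bar at (266,212). The closed fingertips are at (276,265), lined up with it. I'll lower and press.

Request:
{"name": "carry_out", "arguments": {"xyz": [[0.05,-0.13,-0.8],[0.05,-0.13,-1.6],[0.05,-0.13,-2.0],[0.05,-0.13,-2.1],[0.05,-0.13,-2.2]], "dr": [[0,0,0],[0,0,0],[0,0,0],[0,0,0],[0,0,0]], "claw": [0,0,0,0,0]}}

```text
t: 3.42
eef_pos: [0.6132, 0.0258, 0.0902]
eef_rot: [-0.239, 0.971, -0.0, 0.001]
wrist_force: [-0.6, -0.0, 2.3]
width: 0.0002
```

Request:
{"name": "carry_out", "arguments": {"xyz": [[0,0,-0.07],[0,0,-0.12]], "dr": [[0,0,0],[0,0,0]], "claw": [0,0]}}

```text
t: 3.68
eef_pos: [0.614, 0.0263, 0.0859]
eef_rot: [-0.239, 0.971, 0.0, 0.002]
wrist_force: [2.2, 2.0, 5.2]
width: -0.0002
```

Request:
{"name": "carry_out", "arguments": {"xyz": [[0,0,-0.05],[0,0,-0.08],[0,0,-0.08]], "dr": [[0,0,0],[0,0,0],[0,0,0]], "claw": [0,0,0]}}

```text
t: 4.05
eef_pos: [0.6143, 0.0263, 0.0845]
eef_rot: [-0.239, 0.971, 0.0, 0.002]
wrist_force: [-1.4, 1.7, 17.3]
width: 0.0
```

Request:
{"name": "carry_out", "arguments": {"xyz": [[0,0,0],[0,0,0.8],[0,0,1.9],[0,0,2.4],[0,0,2.4]], "dr": [[0,0,0],[0,0,0],[0,0,0],[0,0,0],[0,0,0]], "claw": [0,0,0,0,0]}}

```text
t: 4.68
eef_pos: [0.613, 0.0252, 0.1788]
eef_rot: [-0.239, 0.971, -0.0, 0.002]
wrist_force: [-0.1, -0.0, 0.1]
width: 0.0001
```

```bash
python3 m.py wrist
```

```text
wrist
knob none
exbox+plate 15664 med [0.5838 0.0108 0.0494] rect [594.9  15.2] [124.2  90.1] 29.9
exbox 11099 med [0.5903 0.0133 0.0521] rect [594.7  15.1] [84.  71.9] 29.8
start none
stop none
white 3878 [0.5932 0.0141 0.0613] ((594.4232788085938, 14.746980667114258), (45.3629264831543, 43.670654296875), 29.86881446838379) [-0.1294623  -0.07419888  0.06131221]
4.725 [0.61210307 0.02519754 0.17727596] [-1.01815466 -0.18841754  0.09459523]
```

Rocker tilt flipped from +0.149 to −0.149, so it's fully on, and the box hasn't moved. Next is the gas knob.

Request:
{"name": "carry_out", "arguments": {"xyz": [[-0.2,1.4,0.3],[-0.4,2.8,0.3],[-0.6,4.2,0.3],[-0.8,5.6,0.3],[-1.1,7.0,0.3]], "dr": [[0,0,0],[0,0,0],[0,0,0],[0,0,0],[0,0,0]], "claw": [0,0,0,0,0]}}

```text
t: 5.35
eef_pos: [0.5671, 0.3064, 0.187]
eef_rot: [-0.239, 0.971, -0.001, -0.001]
wrist_force: [0.8, -0.7, -0.5]
width: 0.0001
```

Request:
{"name": "carry_out", "arguments": {"xyz": [[0,0.1,0],[0,0.1,0]], "dr": [[0,0,0],[0,0,0]], "claw": [0,0]}}

```text
t: 5.6
eef_pos: [0.5676, 0.3088, 0.1873]
eef_rot: [-0.239, 0.971, -0.001, -0.001]
wrist_force: [0.0, -0.4, -0.2]
width: -0.0004
```

```bash
python3 m.py wrist
```

```text
wrist
knob 2812 med [0.5323 0.2888 0.0785] rect [533.2 289.3] [39.2 39. ] 50.3
exbox+plate 220 med [0.618  0.0779 0.0045] rect [611.7  76.3] [34.1  7.2] 20.5
exbox none
start none
stop none
5.65 [0.56829279 0.30754376 0.18771772] [-0.26932511 -0.03175526  0.49492849]
```

View pics/wrist_m.png

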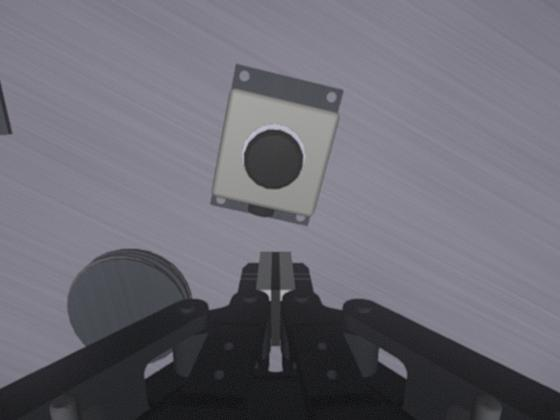

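The knob head is at pixel (273,158), which puts it at (0.533, 0.289). I'll move over it and down to just above contact.

Request:
{"name": "carry_out", "arguments": {"xyz": [[-0.87,-0.48,-0.3],[-0.87,-0.48,-1.3],[-0.87,-0.48,-1.9],[-0.87,-0.48,-2.05],[-0.87,-0.48,-2.12]], "dr": [[0,0,0],[0,0,0],[0,0,0],[0,0,0],[0,0,0]], "claw": [0,0,0,0,0]}}

```text
t: 6.28
eef_pos: [0.5341, 0.2886, 0.1047]
eef_rot: [-0.238, 0.971, -0.001, -0.0]
wrist_force: [-0.6, -1.2, 3.1]
width: -0.0002
```

Request:
{"name": "carry_out", "arguments": {"xyz": [[0,0,-0.06],[0,0,-0.12],[0,0,-0.15]], "dr": [[0,0,0],[0,0,0],[0,0,0]], "claw": [0,0,0]}}

```text
t: 6.65
eef_pos: [0.5344, 0.2903, 0.099]
eef_rot: [-0.239, 0.971, 0.0, 0.001]
wrist_force: [0.7, -1.6, 3.5]
width: 0.0001
```

Request:
{"name": "carry_out", "arguments": {"xyz": [[0,0,-0.04],[0,0,-0.08],[0,0,-0.08]], "dr": [[0,0,0],[0,0,0],[0,0,0]], "claw": [0,0,0]}}

```text
t: 7.02
eef_pos: [0.5345, 0.2905, 0.0977]
eef_rot: [-0.239, 0.971, 0.0, 0.001]
wrist_force: [-3.6, -5.1, 18.4]
width: -0.0003
```

Request:
{"name": "carry_out", "arguments": {"xyz": [[0,0,0.5],[0,0,1.6],[0.5,0.2,2.4],[0.87,0.48,2.4],[0.87,0.48,2.4]], "dr": [[0,0,0],[0,0,0],[0,0,0],[0,0,0],[0,0,0]], "claw": [0,0,0,0,0]}}

```text
t: 7.65
eef_pos: [0.5684, 0.3108, 0.1915]
eef_rot: [-0.24, 0.971, 0.001, 0.0]
wrist_force: [-0.8, 0.2, -1.0]
width: -0.0001
```

```bash
sed -i 's/.05,.070,.1)/.05,.062,.1)/' m.py; python3 m.py wrist
```

```text
wrist
knob 2569 med [0.5324 0.2889 0.071 ] rect [533.2 289.6] [38.8 39. ] 71.6
exbox+plate 237 med [0.618  0.0776 0.0047] rect [611.8  74.7] [34.9  8.1] 25.0
exbox none
start none
stop none
7.7 [0.56749287 0.30994538 0.19079682] [ 0.12118084 -0.67898969 -0.02859889]
```

The knob top dropped 7.5 mm to its stop. Now the desk: I'll turn the jaws so they close along x, keeping the gripper narrow toward the stop button.

Request:
{"name": "carry_out", "arguments": {"xyz": [[-0.2,-1.4,0.3],[-0.4,-2.8,0.5],[-0.6,-4.2,0.5],[-0.8,-5.6,0.5],[-1.0,-7.0,0.5]], "dr": [[0,0,-1.2],[0,0,-2.4],[0,0,-3.6],[0,0,-4.8],[0,0,-6]], "claw": [0,0,0,0,0]}}

```text
t: 8.32
eef_pos: [0.5265, 0.0278, 0.2107]
eef_rot: [0.179, 0.984, 0.0, -0.001]
wrist_force: [-0.0, -0.7, -0.8]
width: -0.0001
```

Request:
{"name": "carry_out", "arguments": {"xyz": [[-0.1,-1.4,0],[-0.2,-2.8,0],[-0.3,-4.2,0],[-0.4,-5.6,0],[-0.5,-7.0,0]], "dr": [[0,0,-1.2],[0,0,-2.4],[0,0,-3.6],[0,0,-4.8],[0,0,-6]], "claw": [0,0,0,0,0]}}

```text
t: 8.95
eef_pos: [0.5069, -0.2514, 0.2106]
eef_rot: [0.564, 0.826, 0.0, -0.001]
wrist_force: [1.1, -0.0, 0.7]
width: -0.0004
```

Request:
{"name": "carry_out", "arguments": {"xyz": [[0,-1.0,0],[0,-1.6,0],[0,-1.6,0]], "dr": [[0,0,-1.2],[0,0,-2.75],[0,0,-2.75]], "claw": [0,0,0]}}

```text
t: 9.32
eef_pos: [0.5066, -0.3159, 0.2104]
eef_rot: [0.711, 0.704, -0.001, -0.001]
wrist_force: [-0.3, -0.4, 0.1]
width: 0.0
```

```bash
python3 m.py wrist; python3 -c "
from h import *
print(sense()['eef_rot'],sense()['qpos'])
p=get_image('wrist');C=cloud(p)
for t in['start_button','stop_button']:
  for d in spot_in(p,t)[:2]:
    l,a,r,b=d['bbox'];print(t,d,C[int((a+b)/2),int((l+r)/2)])"
```

```text
wrist
knob none
exbox+plate none
exbox none
start 1513 med [ 0.5158 -0.2838  0.0767] rect [ 517.3 -286.1] [35.2 34.1] 34.2
stop 927 med [ 0.5103 -0.3404  0.091 ] rect [ 508.5 -342.6] [35.7 24.4] 1.3
9.375 [ 0.50728746 -0.31407378  0.21031234] [-0.54344708 -0.14846398 -0.01917253]
[ 7.09639129e-01  7.04564545e-01 -1.76131504e-04 -1.03833527e-03] [ 0.03789661  0.47448445  0.60845065  1.81012703 -0.32448238  0.96019088
  0.77656297]
start_button {'bbox': [264.5, 154.3, 300.4, 182.9], 'confidence': 0.84} [ 0.51129422 -0.28394357  0.08097214]
start_button {'bbox': [191.8, 14.7, 387.2, 297.0], 'confidence': 0.47} [ 0.51640198 -0.27530789  0.0764552 ]
stop_button {'bbox': [252.8, 229.0, 302.6, 261.5], 'confidence': 0.66} [ 0.50740249 -0.33779795  0.09264031]
```

View pics/wrist_m.png

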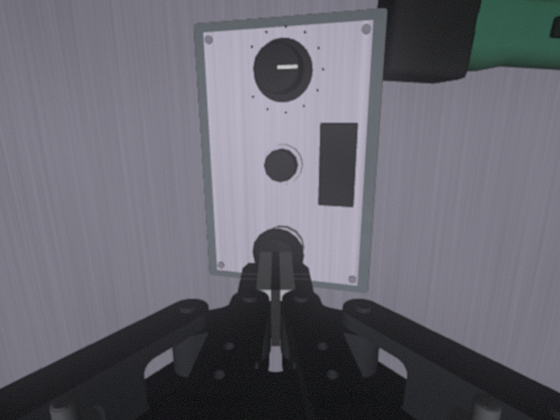

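The picture shows the start button at (281,165), which maps to about (0.510, −0.283, 0.081). The stop button, at (278,250), is partly under the fingers. I'll go over the start button and press.

Request:
{"name": "carry_out", "arguments": {"xyz": [[-0.05,0.78,0],[-0.05,0.78,0],[-0.05,0.78,-1.2],[-0.05,0.78,-2.2],[-0.05,0.78,-2.4]], "dr": [[0,0,0],[0,0,0],[0,0,0],[0,0,0],[0,0,0]], "claw": [0,0,0,0,0]}}

```text
t: 10.15
eef_pos: [0.5049, -0.2823, 0.113]
eef_rot: [0.709, 0.705, -0.001, -0.002]
wrist_force: [-0.2, -0.2, -0.4]
width: 0.0003
```

Request:
{"name": "carry_out", "arguments": {"xyz": [[0,0,-0.07],[0,0,-0.14],[0,0,-0.2]], "dr": [[0,0,0],[0,0,0],[0,0,0]], "claw": [0,0,0]}}

```text
t: 10.52
eef_pos: [0.507, -0.2837, 0.1082]
eef_rot: [0.709, 0.705, 0.0, 0.001]
wrist_force: [0.4, -0.2, -0.1]
width: -0.0002
```

Request:
{"name": "carry_out", "arguments": {"xyz": [[0,0,-0.05],[0,0,-0.1],[0,0,-0.13]], "dr": [[0,0,0],[0,0,0],[0,0,0]], "claw": [0,0,0]}}

```text
t: 10.9
eef_pos: [0.5073, -0.2835, 0.1026]
eef_rot: [0.709, 0.705, 0.001, 0.001]
wrist_force: [2.6, -0.4, 4.8]
width: -0.0003
```

Request:
{"name": "carry_out", "arguments": {"xyz": [[0,0,-0.05],[0,0,-0.1],[0,0,-0.1]], "dr": [[0,0,0],[0,0,0],[0,0,0]], "claw": [0,0,0]}}

```text
t: 11.28
eef_pos: [0.5075, -0.2837, 0.1003]
eef_rot: [0.709, 0.705, 0.001, 0.001]
wrist_force: [-1.6, 2.7, 18.9]
width: -0.0
```

Force rose well past 5 N, so the button is against its stop. I'll lift clear and check everything.

Request:
{"name": "carry_out", "arguments": {"xyz": [[0,0,0.5],[0,0,1.5],[0,0,2.8],[-1,0.3,3.5],[-2,0.3,4]], "dr": [[0,0,0],[0,0,0],[0,0,0],[0,0,0],[0,0,0]], "claw": [0,0,0,0,0]}}

```text
t: 11.9
eef_pos: [0.4251, -0.2707, 0.2588]
eef_rot: [0.709, 0.705, -0.0, -0.0]
wrist_force: [-0.8, 0.0, 0.9]
width: -0.0001
```

Request:
{"name": "carry_out", "arguments": {"xyz": [[0,0,0],[0,0,0],[0,0,0]], "dr": [[0,0,0],[0,0,0],[0,0,0]], "claw": [0,0,0]}}

```text
t: 12.28
eef_pos: [0.4268, -0.271, 0.2572]
eef_rot: [0.709, 0.705, -0.001, -0.0]
wrist_force: [0.3, 0.1, 0.0]
width: 0.0001
```

```bash
python3 m.py top side; python3 -c "
import cv2,numpy as np
cv2.imwrite('pics/e.png',cv2.resize(np.vstack([cv2.imread('pics/top_m.png'),cv2.imread('pics/side_m.png')]),None,fx=.71,fy=.71))"
```

```text
top
knob 173 med [0.5326 0.2881 0.0708] rect [533.  289.5] [38.  37.1] 48.7
exbox+plate 1371 med [0.5841 0.0139 0.0472] rect [582.4   6.8] [171.  163.6] 38.3
exbox 759 med [0.5913 0.0152 0.0524] rect [594.3  15.6] [84.2 71.8] 29.5
start 127 med [ 0.5138 -0.2826  0.0754] rect [ 516.9 -284.2] [33.3 36. ] 40.6
stop none
white 225 [0.5959 0.015  0.0611] ((596.1517944335938, 15.399253845214844), (44.99757766723633, 41.94566345214844), 27.206830978393555) [-0.166866   -0.08995222  0.0611091 ]
side
knob 256 med [0.5331 0.2948 0.0696] rect [533.3 292.8] [37.4 37.6] 6.8
exbox+plate 1294 med [0.5937 0.0372 0.0427] rect [587.8  31.1] [130.6 106.5] 22.4
exbox 597 med [0.5926 0.0252 0.0513] rect [593.6  18.2] [83.1 72. ] 28.0
start 51 med [ 0.5118 -0.281   0.0749] rect [ 514.6 -282.8] [34.3 34.4] 42.8
stop 51 med [ 0.5078 -0.3428  0.0897] rect [ 507.  -341.9] [31.5 31.8] 4.5
12.375 [ 0.42662243 -0.27116954  0.25717198] [ 0.75386938 -0.05145892  0.91635655]
```

View pics/e.png

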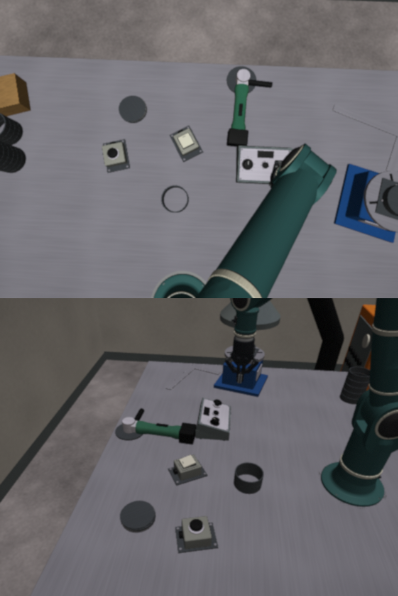

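Nothing has moved: the boxes (top panel, 115,155 and 186,143), desk (265,165), ring and grinder are where they were. The rocker is on, the knob is in, and the arm is clear.

```bash
python3 -c "
from h import *
print(sign_off())"
```

```text
the job is handed in; nothing more can be done
None
```

I pressed the rocker, the gas knob and the start button in that order with the closed fingertips, then handed the job in at about 12.4 s. The sign-off gave no verdict. Measured wrist force was at most about 19 N, against the 35 N limit.

Last checks:
- **Rocker:** its tilt flipped from +0.149 to −0.149 rad, so it is fully on. A coarser check from the top camera at the end agreed.
- **Gas knob:** its top dropped 7.5 mm and stayed there, which fits the end stop given that it may have started up to 1 mm in.
- **Start button:** the press is inferred from about 5 mm of travel and a force of nearly 19 N, well past the 5 N for fully in. Afterwards the cap measured at its old height to about 1 mm, so it looks sprung back.
- **Stop button:** the fingers stayed clear of it. The side camera shows its height unchanged (0.090 m, 0.089 m before). The top camera could not confirm this because the arm was in the way.
- **Boxes, desk and loose items:** the two boxes and the start button measured within about 1–2 mm of where they were. The rings, blanks and grinder look unmoved in the pictures, but I did not measure them. The arm ended clear of everything.

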